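# Sweep the carrot slices into the board's catch tray and slide it home

### The job

Clear the prep board: with the closed fingers, sweep all four carrot slices over the board's front edge so that they drop into the white catch tray pulled out below it, then push the tray fully home under the board. Nothing is to be picked up, and leave the knife and the uncut carrot on the board, and the salt shaker behind it, where they are.

Things in the scene. Friction and masses are not known exactly. Their poses are not given: they have to be found in the camera images.
- prep_board: raised bamboo chopping board, standing firmly on the worktop (does not move); 220 mm deep (its own x), 260 mm wide (its y), top face 64 mm above the worktop. Origin: centre of its underside, on the worktop. Its +x points to its back, so its front edge, towards the robot, lies at x = -110 mm; the tray slides out of that side. The board's slab is 16 mm thick, the tray runs below it. No rim or groove: slices slide freely on the top and fall off at the front edge
- board_front_edge (a point): middle of the board's front edge at the height of the top face; axes as the board's
- catch_tray (a joint): how far the white catch tray is pulled out of the front of the board, in m: 0 = fully home (stopped there), up to 0.09; it starts 0.07 to 0.088 out. The open gap between the board's front edge and the inner side of the tray's front panel is just this long. The tray slides with about 1.5 N of friction and stays where it is left
- tray_floor (a point): centre of the tray's inner floor, moves with the tray; axes as the board's (tray moves along x). Inside, the tray measures 190 mm along x, 220 mm along y and 35 mm deep; its floor is 8 mm above the worktop and its rim 43 mm
- tray_front (a point): middle of the outer face of the tray's wooden front panel, 26 mm above the worktop, moves with the tray; the panel is upright, faces the board's -x, is 228 mm wide and reaches from 6 to 46 mm above the worktop, and stands 8 mm proud of the board's front edge when the tray is home
- slice_1: round slice of carrot, orange with a paler core, 30 mm across and 12 mm thick, about 12 g, lying flat on the board and loose; origin at its centre (6 mm above the board at the start)
- slice_2: round slice of carrot, orange with a paler core, 30 mm across and 12 mm thick, about 12 g, lying flat on the board and loose; origin at its centre (6 mm above the board at the start)
- slice_3: round slice of carrot, orange with a paler core, 30 mm across and 12 mm thick, about 12 g, lying flat on the board and loose; origin at its centre (6 mm above the board at the start)
- slice_4: round slice of carrot, orange with a paler core, 30 mm across and 12 mm thick, about 12 g, lying flat on the board and loose; origin at its centre (6 mm above the board at the start)
- knife: small kitchen knife with a black handle, 210 mm long, 13 mm high, lying flat along the right side of the board, tip to the back; loose. Origin at the underside where blade and handle meet; the blade runs 112 mm along its +x, the handle 96 mm along -x. Leave alone
- carrot: uncut half of the carrot, 97 mm long, 32 mm thick, lying along the left side of the board (length along its x, from -45 to +52 mm); loose. Origin at its underside, near the middle. Leave alone
- salt_shaker: salt shaker, glass with a grey domed top, 44 mm across, 90 mm high, standing on the worktop behind the board; loose. Origin: centre of its underside. Leave alone

How it is judged:
On the way:
1. all four slices lie in the pulled-out tray (x of slice_1 in the frame of tray_floor between -0.098 and 0.096 m and y of slice_1 in the frame of tray_floor between -0.112 and 0.112 m and height (world z) of each of slice_1, slice_2, slice_3, slice_4 below 0.046 m and x of slice_2 in the frame of tray_floor between -0.098 and 0.096 m and y of slice_2 in the frame of tray_floor between -0.112 and 0.112 m and x of slice_3 in the frame of tray_floor between -0.098 and 0.096 m and y of slice_3 in the frame of tray_floor between -0.112 and 0.112 m and x of slice_4 in the frame of tray_floor between -0.098 and 0.096 m and y of slice_4 in the frame of tray_floor between -0.112 and 0.112 m and value of joint catch_tray above 0.03 m), for 0.2 s.
At the end, for the whole second after the job is handed in: All four slices lie at rest inside the tray (below its rim, in its inner outline), the tray is home to within 5 mm, and the knife, the uncut carrot and the salt shaker are within 2 cm of where they were (x of slice_1 in the frame of tray_floor between -0.098 and 0.096 m and y of slice_1 in the frame of tray_floor between -0.112 and 0.112 m and height (world z) of each of slice_1, slice_2, slice_3, slice_4 below 0.046 m and x of slice_2 in the frame of tray_floor between -0.098 and 0.096 m and y of slice_2 in the frame of tray_floor between -0.112 and 0.112 m and x of slice_3 in the frame of tray_floor between -0.098 and 0.096 m and y of slice_3 in the frame of tray_floor between -0.112 and 0.112 m and x of slice_4 in the frame of tray_floor between -0.098 and 0.096 m and y of slice_4 in the frame of tray_floor between -0.112 and 0.112 m and linear speed of each of slice_1, slice_2, slice_3, slice_4 below 0.02 m/s and value of joint catch_tray below 0.005 m and distance of each of knife, carrot, salt_shaker from where it was at the start of the episode below 0.02 m); the robot touches nothing.
It fails at once if a slice was picked up (its centre 25 mm or more higher than it lay on the board) (height (world z) of any of slice_1, slice_2, slice_3, slice_4 above 0.095 m).
It fails at once if the knife or the uncut carrot was lifted 2 cm off the board (height (world z) of any of knife, carrot above 0.084 m).
It fails at once if the knife, carrot or shaker was moved 2 cm or more (distance of any of knife, carrot, salt_shaker from where it was at the start of the episode above 0.02 m).
It fails at once if the shaker was tipped (angle between salt_shaker's own z axis and vertical above 0.3 rad).
It also fails if it takes over 64 s, if anything falls off the work surface, if the arm or the gripper's body presses on something with over 40 N, if the wrist force passes 120 N, or if a joint passes its speed limit or range.

### The arm

A 6-joint arm with a two-finger parallel gripper is mounted at the origin on a cart in front of the work surface, level with it; the furniture and walls round the work are solid. World frame = base frame: x ahead of the robot, y to its left, z up, the work surface at z = 0. Lengths are in m, angles in rad, forces in N, time in s.
With the tool pointing down it reaches from about 0.35 to 0.775 m from the base axis. Payload 7.3 kg.
Tool frame: the origin (TCP) lies at the very end of the fingers, on their centre line; the grasp point (between the pads) lies 19 mm behind it; z points along the fingers, y is the line along which they close (so a half turn about z gives the same grasp; the last joint's range is limited). The gripper opens to 92 mm and grips with 3 to 60 N. Pads are 19 mm wide; open, the fingers measure 130 mm over their backs; the gripper's body (75 mm by 190 mm) begins 47 mm behind the grasp point.
Start: joints at [1.11, 0.342, 1.524, -0, 1.275, -0.146], TCP at [0.163, 0.499, 0.201] pointing down, gripper open.
Joint ranges: [-2.53, 2.53], [-0.77, 2.02], [0.04, 2.7], [-1, 4.14], [0.28, 2.66], [-3.11, 3.11]. Speed limits (rad/s): [2.57, 2.57, 3.14, 3.14, 3.14, 3.14].

### API

Orientations are given as [roll, pitch, yaw] about the fixed x, y, z axes, in that order (R = Rz(yaw) Ry(pitch) Rx(roll)).
In Python, from cell import robot gives the robot as it stands.
- The arm moves only by the tool apply_moves, never from a script. Its argument "motion" is text: rows parted by semicolons, each of 7 numbers parted by spaces: the opening in per cent of the stroke, from 0 (shut) to 100 (fully open), then the shift along the tool's x, y, z in cm, then the turn, a rotation vector about the tool's x, y, z in rad. A call has 1 to 20 rows; each row shifts and turns the commanded pose from where the row before left it, along the tool's axes as they then stand; what a row does not reach is not made up. A row lasts 1/8 s, in which the tool goes at most 62.5 mm and 10.7 degrees, less where a joint would pass 70% of its speed; a pose out of reach is approached as far as the arm can. A call with a gripper value outside its range is refused whole. The fingers move at their own pace and stop on an object; "force" is the grip in N (left out, the last holds). Time passes only in rows, so rows that do not move let the fingers close. It gives the time, the measured TCP pose, the force, the opening and the grip force at its end, in the units of the state.
- robot.observe(): the state, without advancing time (a new reading comes with each control period).
- robot.read_camera(name): name is "scene" or "side" or "wrist"; returns a dict with "img" (420x560x3 uint8, red, green, blue), "fovy" (degrees; the focal length in pixels is half the picture's height over the tangent of half this angle, whatever the lens; pixels are square), "cx", "cy" (the principal point, pixels), "R" (3x3) and "t" (3): a world point X has camera coordinates R X + t; the wrist camera has in their place "hand_eye" (4x4, takes a point from camera to tool coordinates, whose origin is the TCP and whose axes are the flange's). Camera axes: x right, y down, z forward; pixel columns grow to the right and rows downward; lengths in m; the calibration is good to about 2 mm. A picture is of the moment at which its call begins: read the wrist's pose just before it. There is no depth.
- robot.hand_in(): hands the job in; it is judged then, once.
Trained networks look in a picture, given as the dict that the camera call returned (one of the last four; its "shot" number tells which), for a name from the list of things; names that differ only in an ending like _2 or _b are one class to them, and where a whole thing is asked for, a point or a joint stands for the part that bears it (a point fixed in the world has none). Each returns a list of dicts, best first, with "score" (0 to 1); they miss things now and then, are a little off and sometimes report something else, mostly with a low value. They report only what shows in the picture. A call takes as long as a camera call.
- robot.search_frame(target, picture): "centre" ([x, y, z] in m, in world coordinates, good to about 4 mm: the middle of the surface that is visible of it).
- robot.trace(target, picture): "pixels" (420x560 bool, what is visible of it).
The state is a dict: "time": time; "qpos": joint angles; "qvel": joint speeds; "joint_efforts": joint torques, N m; "tool_pos": TCP position; "tool_rot": TCP orientation; "contact_force": force on the tool from outside, world axes, zero at the start; "torque": the same for the moment, N m; "opening": finger opening in m; "grip_force": force on a finger pad.
Only numpy, scipy, OpenCV 4.12 (cv2) and the standard library are available. Lean on these libraries where they do the work, as an engineer would, in place of code of your own. Each camera call takes 0.05 s, during which the arm holds its last target. There are 200 camera calls.

## Working session

There is one attempt and no reset: what is moved stays moved. The work goes in short steps, Python scripts to look and compute and a tool call to move; the robot and the scene stay as the last step left them, time stands still between calls to the robot, and variables do not carry over. Pictures are saved under pics/ and viewed, at most 10 in all, crops included, and the job is handed in when it is done.

Besides the shell and the picture viewer there is one more tool, called after "Emit:" as name(argument=value, ...), one argument or row to a line, values as JSON. apply_moves: Moves the arm, as the interface text tells. Its arguments: {"type":"object","properties":{"motion":{"type":"string"},"force":{"type":"number"}},"required":["motion"]}

```bash
mkdir -p pics
cat > h.py <<'E'
import numpy as np, cv2
from cell import robot
def save(p,n): cv2.imwrite('pics/'+n,cv2.cvtColor(p['img'],cv2.COLOR_RGB2BGR))
def ray(p,u,v,z):
    f=210/np.tan(np.radians(p['fovy'])/2); R=np.array(p['R']);t=np.array(p['t'])
    c=-R.T@t; d=R.T@np.array([(u-p['cx'])/f,(v-p['cy'])/f,1]); return c+d*(z-c[2])/d[2]
E
python3 - <<'E'
from h import *
s=robot.observe(); print(s['tool_pos'],s['tool_rot'],s['opening'],s['time'])
for c in ['scene','side']:
    p=robot.read_camera(c); save(p,c+'1.png')
    for n in ['slice_1','knife','carrot','salt_shaker','prep_board','tray_front','tray_floor']:
        print(c,n,[(np.round(r['centre'],3).tolist(),round(r['score'],2)) for r in robot.search_frame(n,p)])
E
```

```text
[0.16232722 0.49881403 0.20028229] [-3.14014854e+00 -1.87555115e-04  2.82682020e+00] 0.09179127662135593 0.0
scene slice_1 [([0.571, 0.356, 0.078], 0.66), ([0.501, 0.305, 0.082], 0.6), ([0.597, 0.3, 0.078], 0.59)]
scene knife [([0.6, 0.214, 0.073], 0.61)]
scene carrot [([0.505, 0.386, 0.085], 0.75)]
scene salt_shaker [([0.728, 0.29, 0.078], 0.57), ([0.449, 0.261, 0.008], 0.3)]
scene prep_board [([0.502, 0.286, 0.046], 0.96)]
scene tray_front [([0.447, 0.263, 0.01], 0.97)]
scene tray_floor [([0.45, 0.264, 0.007], 0.82)]
side slice_1 [([0.533, 0.228, 0.078], 0.85), ([0.53, 0.395, 0.087], 0.67), ([0.506, 0.3, 0.075], 0.57), ([0.568, 0.354, 0.077], 0.57), ([0.603, 0.302, 0.075], 0.57)]
side knife [([0.605, 0.209, 0.071], 0.87), ([0.599, 0.305, 0.073], 0.28)]
side carrot [([0.526, 0.393, 0.084], 0.9)]
side salt_shaker [([0.74, 0.274, 0.064], 0.78)]
side prep_board [([0.552, 0.266, 0.068], 0.74)]
side tray_front [([0.448, 0.251, 0.007], 0.8)]
side tray_floor [([0.447, 0.251, 0.007], 0.79)]
```

View pics/scene1.png

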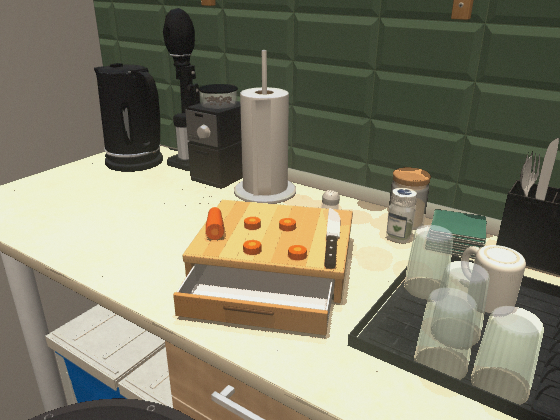

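View pics/side1.png

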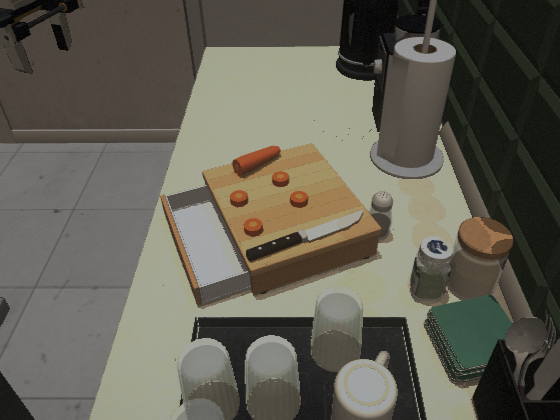

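The scene view shows four slices at about (252,222), (287,224), (252,246) and (298,252). The carrot is at (214,222), the knife along (332,240), and the open tray is in front of the board. Next I'll triangulate these precisely.

Run:
```python
from h import *
big=[]
for c in ['scene','side']:
    p=robot.read_camera(c)
    hsv=cv2.cvtColor(p['img'],cv2.COLOR_RGB2HSV)
    m=((hsv[...,0]<12)&(hsv[...,1]>170)&(hsv[...,2]>110)).astype(np.uint8)
    x0,y0,x1,y1=(190,190,350,270) if c=='scene' else (200,140,380,260)
    mm=np.zeros_like(m); mm[y0:y1,x0:x1]=m[y0:y1,x0:x1]
    mm=cv2.morphologyEx(mm,cv2.MORPH_CLOSE,np.ones((5,5)))
    n,l,st,ce=cv2.connectedComponentsWithStats(mm)
    for i in range(1,n):
        if st[i,4]>40: print(c,st[i].tolist(),np.round(ray(p,*(ce[i]),.072),3))
    for n in ['knife','carrot']:
        r=robot.trace(n,p)
        if r:
            ys,xs=np.nonzero(r[0]['pixels']); 
            P=np.array([ray(p,x,y,.07 if n=='knife' else .080)[:2] for x,y in zip(xs,ys)]).astype(np.float32)
            print(n,np.round(cv2.boxPoints(cv2.minAreaRect(P)),3).tolist())
    x0,y0,w,h=(165,190,200,150) if c=='scene' else (155,135,240,175)
    cv2.imwrite(f'pics/{c}_c.png',cv2.cvtColor(cv2.resize(p['img'][y0:y0+h,x0:x0+w],None,fx=800/w if c=='scene' else 3.3,fy=800/w if c=='scene' else 3.3,interpolation=cv2.INTER_CUBIC),cv2.COLOR_RGB2BGR))
```

```text
scene [206, 207, 18, 33, 461] [0.53  0.409 0.072]
scene [244, 220, 16, 10, 100] [0.564 0.353 0.072]
scene [280, 220, 16, 11, 99] [0.596 0.299 0.072]
scene [243, 242, 18, 13, 142] [0.498 0.302 0.072]
scene [288, 250, 19, 10, 141] [0.525 0.233 0.072]
knife [[0.5189999938011169, 0.18700000643730164], [0.5299999713897705, 0.16500000655651093], [0.7149999737739563, 0.2529999911785126], [0.7039999961853027, 0.2759999930858612]]
carrot [[0.4690000116825104, 0.37299999594688416], [0.4880000054836273, 0.35100001096725464], [0.5799999833106995, 0.43299999833106995], [0.5600000023841858, 0.45500001311302185]]
side [235, 146, 45, 22, 397] [0.528 0.425 0.072]
side [273, 172, 16, 10, 130] [0.572 0.363 0.072]
side [230, 191, 17, 11, 151] [0.504 0.311 0.072]
side [290, 191, 18, 12, 129] [0.603 0.308 0.072]
side [244, 219, 18, 12, 151] [0.532 0.241 0.072]
knife [[0.5199999809265137, 0.19099999964237213], [0.5329999923706055, 0.16500000655651093], [0.7170000076293945, 0.2529999911785126], [0.7049999833106995, 0.27900001406669617]]
carrot [[0.47600001096725464, 0.3959999978542328], [0.5019999742507935, 0.3580000102519989], [0.5849999785423279, 0.414000004529953], [0.5590000152587891, 0.453000009059906]]
```

View pics/scene_c.png

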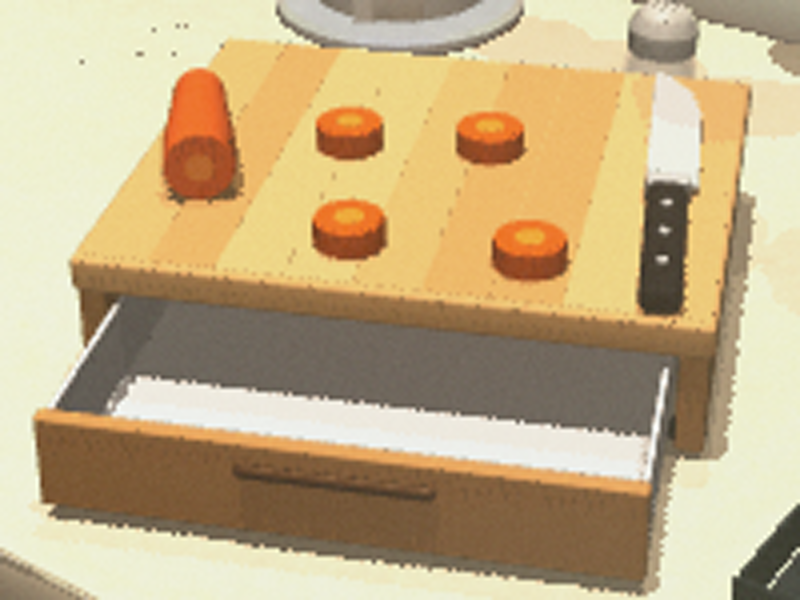

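View pics/side_c.png

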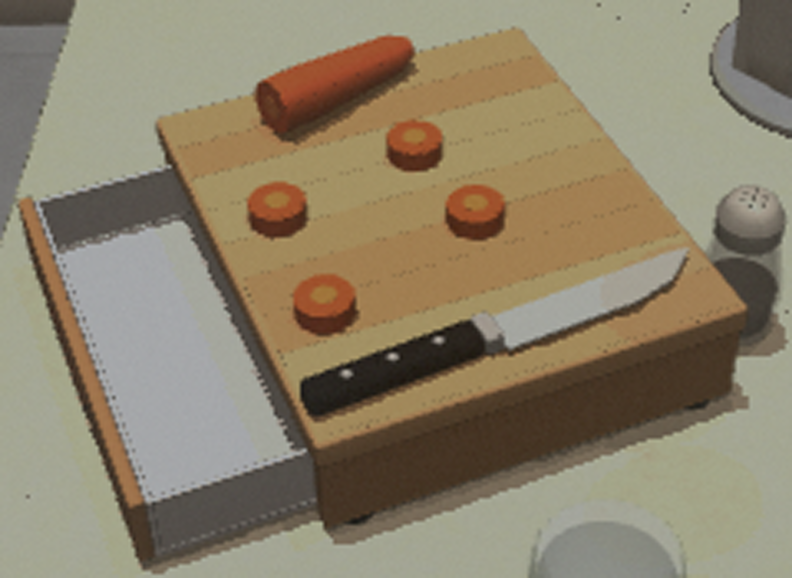

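The crops show the board corners, the tray panel edge and all four slices clearly. The scene crop has the board's front left at (75,263) and front right at (718,332). I'll fit the board frame from the corners.

Run:
```python
from h import *
sc=dict(FL=(183.75,255.75),FR=(344.5,273),BR=(352.5,211.75),BL=(221.25,200)); tc=[(174.25,293),(327.5,313)]
sd=dict(FL=(202.6,172),FR=(251,271.4),BR=(380.8,228.3),BL=(312.6,144.1)); td=[(161.7,196.8),(195.3,287.4)]
loc=dict(FL=(-.11,.13),FR=(-.11,-.13),BR=(.11,-.13),BL=(.11,.13))
S=[];T=[];W=[]
for c,k,t in [('scene',sc,tc),('side',sd,td)]:
    p=robot.read_camera(c)
    for n in loc:
        w=ray(p,*k[n],.064)[:2]; S.append(loc[n]);T.append(w)
    W.append([ray(p,*q,.046)[:2] for q in t])
def fit(S,T):
    S=np.array(S);T=np.array(T);s=S-S.mean(0);t=T-T.mean(0)
    a=np.arctan2((s[:,0]*t[:,1]-s[:,1]*t[:,0]).sum(),(s*t).sum())
    R=np.array([[np.cos(a),-np.sin(a)],[np.sin(a),np.cos(a)]]); o=T.mean(0)-R@S.mean(0)
    return a,R,o,T-(S@R.T+o)
for sl in [slice(0,4),slice(4,8),slice(0,8)]:
    a,R,o,r=fit(S[sl],T[sl]); print(np.degrees(a),o,np.round(r*1000).tolist())
L=lambda q:np.round(R.T@(np.array(q)-o),3).tolist()
for n,q in dict(s1=(.568,.357),s2=(.600,.303),s3=(.501,.306),s4=(.529,.237),carF=(.485,.374),carB=(.57,.44),knH1=(.52,.189),knH2=(.532,.165),knT=(.716,.253),knT2=(.705,.278),shaker=(.74,.274)).items(): print(n,L(q))
print([[L(q) for q in w] for w in W])
print('carrot',[L(q) for q in [[0.469,.373],[.488,.351],[.58,.433],[.56,.455],[.476,.396],[.502,.358],[.585,.414],[.559,.453]]])
```

```text
23.703572996004848 [0.57986478 0.31348034] [[3.0, -2.0], [1.0, 2.0], [-3.0, -0.0], [-1.0, -0.0]]
23.50614252067657 [0.58271117 0.31319183] [[3.0, -2.0], [1.0, 2.0], [-4.0, 3.0], [0.0, -3.0]]
23.605169914324023 [0.58128797 0.31333608] [[1.0, -2.0], [-0.0, 2.0], [-4.0, 0.0], [-2.0, 0.0], [4.0, -1.0], [2.0, 2.0], [-2.0, 2.0], [2.0, -3.0]]
s1 [0.005, 0.045]
s2 [0.013, -0.017]
s3 [-0.077, 0.025]
s4 [-0.078, -0.049]
carF [-0.064, 0.094]
carB [0.04, 0.121]
knH1 [-0.106, -0.089]
knH2 [-0.105, -0.116]
knT [0.099, -0.109]
knT2 [0.099, -0.082]
shaker [0.13, -0.1]
[[[-0.185, 0.116], [-0.188, -0.111]], [[-0.187, 0.111], [-0.187, -0.11]]]
carrot [[-0.079, 0.1], [-0.07, 0.072], [0.047, 0.11], [0.037, 0.138], [-0.063, 0.118], [-0.055, 0.073], [0.044, 0.091], [0.036, 0.137]]
```

Emit:
apply_moves(
  motion="0 0 0 0 0 0 -0.1815;0 0 0 0 0 0 -0.1815;0 0 0 0 0 0 -0.1815;0 0 0 0 0 0 -0.1815;0 -2.7 -3.1 0 0 0 0;0 -2.7 -3.1 0 0 0 0;0 -2.7 -3.1 0 0 0 0;0 -2.7 -3.1 0 0 0 0;0 -2.7 -3.1 0 0 0 0;0 -2.7 -3.1 0 0 0 0;0 -2.7 -3.1 0 0 0 0;0 -2.7 -3.1 0 0 0 0;0 -2.7 -3.1 0 0 0 0;0 -2.7 -3.1 0 0 0 0;0 0 0 0 0 0 0;0 0 0 0 0 0 0",
  force=10,
)

```text
time: 3.2
tool_pos: [0.5334, 0.3231, 0.2007]
tool_rot: [3.141, -0.001, -2.731]
contact_force: [0.2, -0.5, -0.0]
opening: 0.0004
grip_force: 0.0
```

```bash
cat >> h.py <<'E'
A=0.412; RB=np.array([[np.cos(A),-np.sin(A)],[np.sin(A),np.cos(A)]]); OB=np.array([.5813,.3133])
def st():
    s=robot.observe(); p=s['tool_pos']; print('board',np.round(RB.T@(p[:2]-OB),4),'z',round(p[2],4),'rot',np.round(s['tool_rot'],3),'op',round(s['opening'],4),'t',s['time'],'F',np.round(s['contact_force'],1)); return s
E
python3 - <<'E'
from h import *
from scipy.spatial.transform import Rotation as Ro
s=st(); p=robot.read_camera('wrist'); save(p,'w1.png')
H=np.array(p['hand_eye']); Rt=Ro.from_euler('xyz',s['tool_rot']).as_matrix()
Rc=Rt@H[:3,:3]; tc=Rt@H[:3,3]+s['tool_pos']; p['R']=Rc.T; p['t']=-Rc.T@tc
for n in ['slice_1','knife','carrot']:
  for r in robot.trace(n,p):
    ys,xs=np.nonzero(r['pixels'])
    P=np.array([RB.T@(ray(p,x,y,.075 if n!='carrot' else .08)[:2]-OB) for x,y in zip(xs,ys)])
    print(n,round(r['score'],2),P.mean(0).round(3),P.min(0).round(3),P.max(0).round(3))
E
```

```text
board [-0.04    0.0282] z 0.2007 rot [ 3.141e+00 -1.000e-03 -2.731e+00] op 0.0004 t 3.2 F [ 0.2 -0.5 -0. ]
slice_1 0.87 [ 0.011 -0.016] [ 0.001 -0.03 ] [ 0.019 -0.001]
slice_1 0.82 [-0.073  0.026] [-0.086  0.012] [-0.058  0.04 ]
slice_1 0.82 [0.005 0.046] [-0.007  0.031] [0.017 0.061]
slice_1 0.57 [-0.075 -0.048] [-0.09  -0.064] [-0.059 -0.033]
slice_1 0.22 [-0.093  0.005] [-0.183 -0.121] [0.102 0.13 ]
knife 0.73 [-0.035 -0.099] [-0.105 -0.111] [ 0.048 -0.084]
knife 0.55 [ 0.011 -0.016] [ 0.001 -0.031] [ 0.019 -0.001]
carrot 0.76 [-0.021  0.105] [-0.057  0.082] [0.018 0.129]
carrot 0.59 [ 0.009 -0.015] [-0.002 -0.03 ] [ 0.017 -0.001]
```

View pics/w1.png

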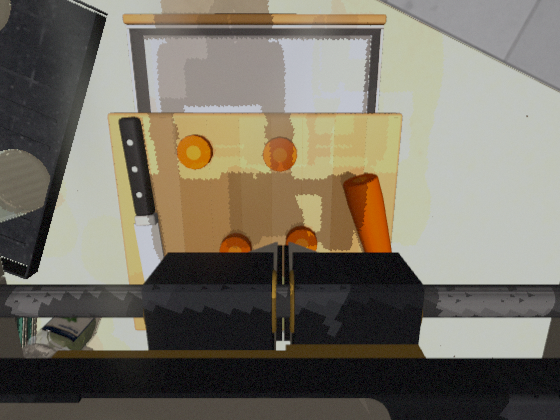

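The wrist view shows all four slices: (194,152), (280,154), (235,246) and (301,238), with the board edge at row 114. This matches my estimates, so I'll descend behind slice 3.

Emit:
apply_moves(
  motion="0 -0.5 -0.2 3 0 0 0;0 0 0 4 0 0 0;0 0 0 3.3 0 0 0;0 0 0 2 0 0 0;0 0 0 0.9 0 0 0;0 0 0 0 0 0 0;0 0 0 0 0 0 0",
)

```text
time: 4.28
tool_pos: [0.5399, 0.3236, 0.0702]
tool_rot: [3.142, 0.002, -2.73]
contact_force: [0.3, -0.3, -0.1]
opening: 0.0001
grip_force: 0.0
```

Emit:
apply_moves(
  motion="0 0 0 0.2 0 0 0;0 1 0 0 0 0 0;0 1 0 0 0 0 0;0 1 0 0 0 0 0;0 1 0 0 0 0 0;0 1 0 0 0 0 0;0 1 0 0 0 0 0;0 1 0 0 0 0 0;0 0.8 0 0 0 0 0;0 0 0 0 0 0 0;0 0 0 0 0 0 0",
)

```text
time: 5.65
tool_pos: [0.4682, 0.2921, 0.0671]
tool_rot: [3.142, 0.001, -2.73]
contact_force: [-0.3, -0.4, 0.8]
opening: 0.0002
grip_force: 0.0
```

```bash
cat >> h.py <<'E'
def look(nm=None):
    st()
    for c in ['side','scene']:
        p=robot.read_camera(c)
        if nm: save(p,f'{nm}_{c}.png')
        for z in [.076]:
            o=[]
            for r in robot.trace('slice_1',p):
                ys,xs=np.nonzero(r['pixels']); w=ray(p,xs.mean(),ys.mean(),z)[:2]; o.append((round(r['score'],2),(RB.T@(w-OB)).round(3).tolist(),len(xs)))
            print(c,o)
E
python3 -c "
from h import *
look('a')"
```

```text
board [-0.1121  0.0259] z 0.0671 rot [ 3.142e+00  1.000e-03 -2.730e+00] op 0.0002 t 5.65 F [-0.3 -0.4  0.8]
side [(0.83, [0.014, -0.023], 248), (0.68, [-0.077, -0.055], 268), (0.51, [0.008, 0.038], 206), (0.47, [-0.075, 0.017], 225)]
scene [(0.59, [0.006, -0.019], 203), (0.58, [-0.085, 0.017], 125), (0.47, [-0.082, -0.05], 222), (0.32, [-0.156, -0.017], 15269)]
```

View pics/a_side.png

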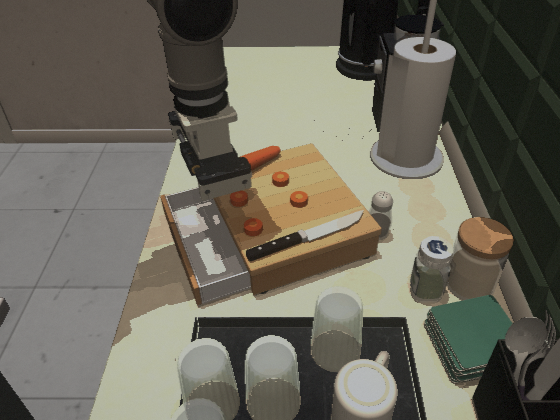

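The slice at (239,198) doesn't seem to have moved. Zooming in on that area.

Run:
```python
import cv2,numpy as np
from h import *
a=cv2.imread('pics/a_side.png')[120:260,160:320]; b=cv2.imread('pics/a_scene.png')[180:320,160:320]
cv2.imwrite('pics/a2.png',cv2.resize(np.hstack([a,b]),None,fx=2.5,fy=2.5,interpolation=cv2.INTER_CUBIC))
s=robot.observe()
for c in ['side','scene']:
    p=robot.read_camera(c); f=210/np.tan(np.radians(p['fovy'])/2)
    for dz in [0,.066]:
        X=p['R']@(s['tool_pos']+[0,0,dz])+p['t']; print(c,dz,X[:2]/X[2]*f+[p['cx'],p['cy']])
```

```text
side 0 [216.03455685 205.687788  ]
side 0.066 [211.59734351 173.88350613]
scene 0 [245.21385868 261.72177151]
scene 0.066 [244.15544081 224.10637255]
```

View pics/a2.png

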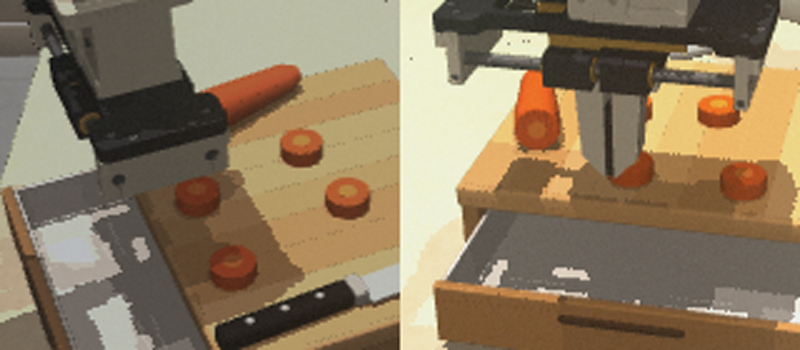

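The scene view at (610,178) in the crop shows the fingertip about 18 mm above where the reported TCP should be, so the fingers passed over the slice. I'll go back behind it and feel for the board in small steps.

Emit:
apply_moves(
  motion="0 0 0 -2 0 0 0;0 -3 0 0 0 0 0;0 -3 0 0 0 0 0;0 -1.5 0 0 0 0 0;0 0 0 2 0 0 0;0 0 0 0.4 0 0 0;0 0 0 0 0 0 0;0 0 0 0 0 0 0",
)

```text
time: 6.95
tool_pos: [0.5369, 0.3221, 0.0637]
tool_rot: [3.142, 0.001, -2.73]
contact_force: [-0.6, 0.4, 1.2]
opening: 0.0006
grip_force: 0.0
```

Emit:
apply_moves(
  motion="0 0 0 0.2 0 0 0;0 0 0 0.2 0 0 0;0 0 0 0 0 0 0",
)

```text
time: 7.32
tool_pos: [0.5365, 0.3219, 0.0588]
tool_rot: [3.142, -0.0, -2.73]
contact_force: [0.5, -1.2, 0.1]
opening: 0.0009
grip_force: 0.0
```

The TCP reads below the board top with no contact force, which confirms the offset. I'll keep probing.

Emit:
apply_moves(
  motion="0 0 0 0.3 0 0 0;0 0 0 0.3 0 0 0;0 0 0 0 0 0 0",
)

```text
time: 7.7
tool_pos: [0.5364, 0.3219, 0.0525]
tool_rot: [3.142, -0.001, -2.73]
contact_force: [0.3, 0.1, -0.5]
opening: 0.0006
grip_force: 0.0
```

Run:
```python
from h import *
s=st()
im=[]
for c,(x,y) in [('side',(160,120)),('scene',(160,180))]:
    p=robot.read_camera(c); save(p,'b_'+c+'.png'); im.append(p['img'][y:y+140,x:x+160])
    f=210/np.tan(np.radians(p['fovy'])/2)
    X=p['R']@s['tool_pos']+p['t']; print(c,X[:2]/X[2]*f+[p['cx'],p['cy']])
cv2.imwrite('pics/b2.png',cv2.cvtColor(cv2.resize(np.hstack(im),None,fx=2.5,fy=2.5,interpolation=cv2.INTER_CUBIC),cv2.COLOR_RGB2BGR))
```

```text
board [-0.0377  0.0258] z 0.0525 rot [ 3.142e+00 -1.000e-03 -2.730e+00] op 0.0006 t 7.7 F [ 0.3  0.1 -0.5]
side [258.91474268 200.33435045]
scene [256.27767242 246.22956379]
```

View pics/b2.png

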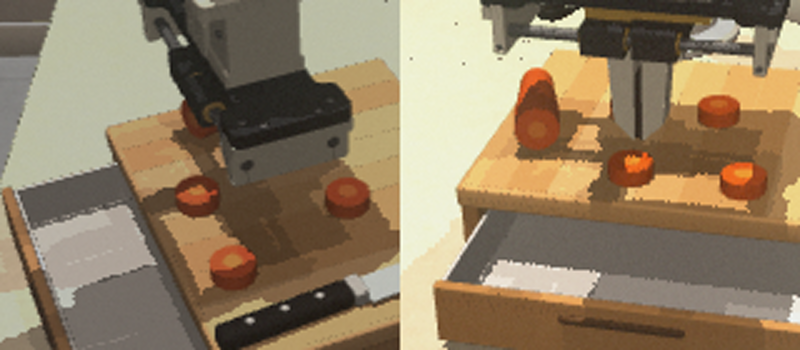

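The left panel shows the gripper behind slice 3. In the right panel the tip is at (638,138), 11 px above the predicted point. So the real fingertip sits 19 mm above the reported TCP. A reported z of about 0.048 therefore puts the tip about 3 mm above the board.

Emit:
apply_moves(
  motion="0 0 0 0.2 0 0 0;0 0 0 0.2 0 0 0;0 0 0 0 0 0 0",
)

```text
time: 8.18
tool_pos: [0.5365, 0.3219, 0.0487]
tool_rot: [3.142, -0.0, -2.73]
contact_force: [0.0, -1.0, 0.2]
opening: 0.0001
grip_force: 0.0
```

Emit:
apply_moves(
  motion="0 1 0 0.1 0 0 0;0 1 0 0 0 0 0;0 1 0 0 0 0 0;0 1 0 0 0 0 0;0 1 0 0 0 0 0;0 1 0 0 0 0 0;0 1 0 0 0 0 0;0 0.8 0 0 0 0 0;0 0 0 0 0 0 0;0 0 0 0 0 0 0",
)

```text
time: 9.43
tool_pos: [0.4655, 0.2909, 0.0481]
tool_rot: [3.142, 0.001, -2.73]
contact_force: [0.1, -0.4, 0.8]
opening: 0.0006
grip_force: 0.0
```

```bash
python3 -c "
from h import *
look('c')"
```

```text
board [-0.1151  0.0259] z 0.0481 rot [ 3.142e+00  1.000e-03 -2.730e+00] op 0.0006 t 9.425 F [ 0.1 -0.4  0.8]
side [(0.73, [0.007, 0.039], 213), (0.73, [0.014, -0.023], 253), (0.61, [-0.077, -0.055], 286), (0.59, [-0.146, -0.038], 247)]
scene [(0.81, [-0.084, -0.051], 211), (0.66, [-0.21, 0.003], 183)]
```

Slice 3 has dropped. Slice 4 is next.

Emit:
apply_moves(
  motion="0 0 0 -3 0 0 0;0 -2.6 -2.5 0 0 0 0;0 -2.6 -2.5 0 0 0 0;0 -2.6 -2.5 0 0 0 0;0 0 0 1.5 0 0 0;0 0 0 1.5 0 0 0;0 0 0 0 0 0 0;0 1 0 0 0 0 0;0 1 0 0 0 0 0;0 1 0 0 0 0 0;0 1 0 0 0 0 0;0 1 0 0 0 0 0;0 1 0 0 0 0 0;0 1 0 0 0 0 0;0 0.8 0 0 0 0 0;0 0 0 0 0 0 0;0 0 0 0 0 0 0",
)

```text
time: 11.75
tool_pos: [0.4954, 0.2221, 0.048]
tool_rot: [-3.142, 0.001, -2.73]
contact_force: [0.9, 0.0, 0.3]
opening: 0.0003
grip_force: 0.0
```

```bash
python3 -c "
from h import *
look('d')"
```

```text
board [-0.1152 -0.0491] z 0.048 rot [-3.142e+00  1.000e-03 -2.730e+00] op 0.0003 t 11.75 F [0.9 0.  0.3]
side [(0.79, [-0.146, -0.039], 237), (0.79, [0.015, -0.022], 233), (0.78, [-0.15, -0.107], 293), (0.76, [0.007, 0.038], 219), (0.21, [-0.162, -0.072], 4845)]
scene [(0.7, [-0.21, 0.003], 169), (0.6, [-0.005, 0.041], 98), (0.42, [-0.212, -0.063], 153), (0.27, [-0.214, -0.014], 7880)]
```

Emit:
apply_moves(
  motion="0 0 0 -3 0 0 0;0 -4 2.3 0 0 0 0;0 -4 2.3 0 0 0 0;0 -4 2.3 0 0 0 0;0 -4 2.4 0 0 0 0;0 0 0 1.5 0 0 0;0 0 0 1.5 0 0 0;0 0 0 0 0 0 0;0 1 0 0 0 0 0;0 1 0 0 0 0 0;0 1 0 0 0 0 0;0 1 0 0 0 0 0;0 1 0 0 0 0 0;0 1 0 0 0 0 0;0 1 0 0 0 0 0;0 1 0 0 0 0 0;0 0 0 0 0 0 0",
)

```text
time: 14.08
tool_pos: [0.5305, 0.339, 0.048]
tool_rot: [3.142, -0.0, -2.73]
contact_force: [-0.5, -1.1, 0.4]
opening: 0.0003
grip_force: 0.0
```

```bash
python3 -c "
from h import *
look('e')"
```

```text
board [-0.0362  0.0439] z 0.048 rot [ 3.142 -0.    -2.73 ] op 0.0003 t 14.075 F [-0.5 -1.1  0.4]
side [(0.82, [-0.066, 0.037], 248), (0.75, [0.015, -0.023], 234), (0.51, [-0.146, -0.038], 234)]
scene [(0.67, [-0.21, 0.003], 176), (0.65, [-0.212, -0.062], 125), (0.63, [-0.071, 0.041], 223), (0.47, [0.009, -0.019], 197)]
```

Emit:
apply_moves(
  motion="0 1 0 0 0 0 0;0 1 0 0 0 0 0;0 1 0 0 0 0 0;0 1 0 0 0 0 0;0 1 0 0 0 0 0;0 1 0 0 0 0 0;0 1 0 0 0 0 0;0 0.9 0 0 0 0 0;0 0 0 0 0 0 0;0 0 0 -3 0 0 0;0 -3.9 -1.5 0 0 0 0;0 -4 -1.5 0 0 0 0;0 -4 -1.5 0 0 0 0;0 -4.5 -1.5 0 0 0 0;0 0 0 1.5 0 0 0;0 0 0 1.5 0 0 0;0 0 0 0 0 0 0",
)

```text
time: 16.4
tool_pos: [0.6308, 0.3179, 0.0457]
tool_rot: [3.141, -0.005, -2.73]
contact_force: [-1.8, 0.1, 0.1]
opening: 0.0007
grip_force: 0.0
```

```bash
python3 -c "
from h import *
look('f')"
```

```text
board [ 0.0472 -0.0156] z 0.0457 rot [ 3.141 -0.005 -2.73 ] op 0.0007 t 16.4 F [-1.8  0.1  0.1]
side [(0.81, [0.014, -0.023], 255), (0.61, [-0.146, -0.039], 250), (0.59, [-0.126, -0.019], 177)]
scene [(0.7, [-0.196, 0.023], 205), (0.68, [0.009, -0.019], 192), (0.59, [-0.211, 0.003], 168), (0.51, [-0.212, -0.063], 123)]
```

Emit:
apply_moves(
  motion="0 1 0 -0.1 0 0 0;0 1 0 0 0 0 0;0 1 0 0 0 0 0;0 1 0 0 0 0 0;0 1 0 0 0 0 0;0 1 0 0 0 0 0;0 1 0 0 0 0 0;0 1 0 0 0 0 0;0 1 0 0 0 0 0;0 1 0 0 0 0 0;0 1 0 0 0 0 0;0 1 0 0 0 0 0;0 1 0 0 0 0 0;0 1 0 0 0 0 0;0 1 0 0 0 0 0;0 1 0 0 0 0 0;0 0.3 0 0 0 0 0;0 0 0 0 0 0 0;0 0 0 -4 0 0 0;0 0 0 -4 0 0 0",
)

```text
time: 19.1
tool_pos: [0.4838, 0.2531, 0.1296]
tool_rot: [3.141, -0.001, -2.73]
contact_force: [0.3, 0.0, -0.1]
opening: 0.0
grip_force: 0.0
```

Emit:
apply_moves(
  motion="0 3 2.5 0 0 0 0;0 3 2.5 0 0 0 0;0 3 2.5 0 0 0 0;0 2 0 0 0 0 0;0 0 0 0 0 0 0;0 0 0 0 0 0 0",
)

```text
time: 19.85
tool_pos: [0.3542, 0.2782, 0.1292]
tool_rot: [3.141, 0.002, -2.731]
contact_force: [-0.4, 0.1, -0.2]
opening: 0.0007
grip_force: 0.0
```

```bash
python3 -c "
from h import *
look('g')
a=cv2.imread('pics/g_side.png')[130:310,150:390]; b=cv2.imread('pics/g_scene.png')[180:360,150:390]
cv2.imwrite('pics/g2.png',cv2.resize(np.hstack([a,b]),None,fx=1.66,fy=1.66,interpolation=cv2.INTER_CUBIC))"
```

```text
board [-0.2222  0.0588] z 0.1292 rot [ 3.141e+00  2.000e-03 -2.731e+00] op 0.0007 t 19.85 F [-0.4  0.1 -0.2]
side [(0.82, [-0.146, -0.038], 218), (0.68, [-0.146, -0.075], 250), (0.59, [-0.151, -0.106], 309), (0.5, [-0.126, -0.019], 213)]
scene [(0.78, [-0.196, 0.022], 210), (0.68, [-0.21, 0.003], 130), (0.57, [-0.212, -0.063], 138), (0.49, [-0.21, -0.033], 168)]
```

View pics/g2.png

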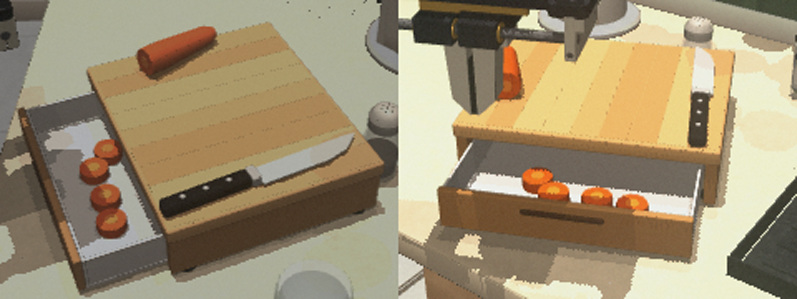

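The picture shows all four slices in the tray, in the left panel at (107,152), (94,170), (106,196) and (111,223). The knife, carrot and shaker are where they were. Now I'll push the tray.

Emit:
apply_moves(
  motion="0 0 0.8 3 0 0 0;0 0 0 3 0 0 0;0 0 0 3 0 0 0;0 0 0 2.4 0 0 0;0 0 0 0 0 0 0;0 -1 0 0 0 0 0;0 -1 0 0 0 0 0;0 -1 0 0 0 0 0;0 -0.8 0 0 0 0 0;0 -0.8 0 0 0 0 0;0 0 0 0 0 0 0",
)

```text
time: 21.42
tool_pos: [0.3928, 0.304, 0.015]
tool_rot: [3.141, 0.001, -2.73]
contact_force: [-0.5, 0.3, -0.0]
opening: 0.0008
grip_force: 0.0
```

```bash
python3 -c "
from h import *
look('i')
a=cv2.imread('pics/i_side.png')[130:310,150:390]; b=cv2.imread('pics/i_scene.png')[180:360,150:390]
cv2.imwrite('pics/i2.png',cv2.resize(np.hstack([a,b]),None,fx=1.66,fy=1.66,interpolation=cv2.INTER_CUBIC))"
```

```text
board [-0.1765  0.0669] z 0.015 rot [ 3.141e+00  1.000e-03 -2.730e+00] op 0.0008 t 21.425 F [-0.5  0.3 -0. ]
side [(0.71, [-0.125, -0.038], 206), (0.58, [-0.129, -0.106], 229), (0.51, [-0.126, -0.075], 204)]
scene [(0.51, [-0.188, 0.002], 174), (0.49, [-0.175, 0.023], 186), (0.47, [-0.189, -0.033], 147)]
```

View pics/i2.png

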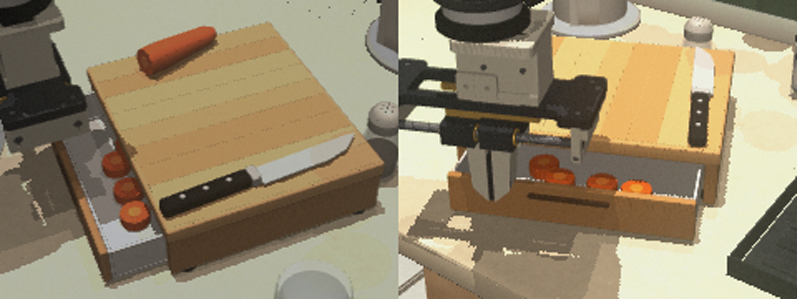

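The tray is about 21 mm further in and the fingers are squarely on the panel. I'll keep pushing.

Emit:
apply_moves(
  motion="0 -0.8 0 0 0 0 0;0 -0.8 0 0 0 0 0;0 -0.8 0 0 0 0 0;0 -0.8 0 0 0 0 0;0 -0.6 0 0 0 0 0;0 -0.4 0 0 0 0 0;0 0 0 0 0 0 0",
)

```text
time: 22.5
tool_pos: [0.4311, 0.3207, 0.0151]
tool_rot: [3.141, 0.001, -2.73]
contact_force: [0.8, -0.0, -0.3]
opening: 0.0004
grip_force: 0.0
```

Emit:
apply_moves(
  motion="0 -0.4 0 0 0 0 0;0 -0.3 0 0 0 0 0;0 -0.2 0 0 0 0 0;0 0 0 0 0 0 0;0 0 0 0 0 0 0",
)

```text
time: 23.12
tool_pos: [0.4389, 0.3241, 0.015]
tool_rot: [3.141, 0.001, -2.73]
contact_force: [-0.2, 0.3, 0.1]
opening: 0.0003
grip_force: 0.0
```

Emit:
apply_moves(
  motion="0 -0.2 0 0 0 0 0;0 -0.1 0 0 0 0 0;0 0 0 0 0 0 0",
)

```text
time: 23.5
tool_pos: [0.4391, 0.3242, 0.0148]
tool_rot: [-3.141, -0.005, -2.73]
contact_force: [-6.8, -3.0, 5.7]
opening: 0.0006
grip_force: 4.0
```

Emit:
apply_moves(
  motion="0 -0.2 0 0 0 0 0;0 0 0 0 0 0 0",
)

```text
time: 23.75
tool_pos: [0.4392, 0.3242, 0.0146]
tool_rot: [-3.141, -0.009, -2.73]
contact_force: [-12.5, -5.3, 10.0]
opening: 0.0003
grip_force: 6.8
```

The arm is pushing against a hard stop, with force rising. I'll back away and check.

Emit:
apply_moves(
  motion="0 1 0 0 0 0 0;0 3 0 0 0 0 0;0 4 0 0 0 0 0;0 0 0 -4 0 0 0;0 0 0 -5 0 0 0;0 4 5 0 0 0 0;0 0 5 0 0 0 0;0 0 0 0 0 0 0",
)

```text
time: 24.75
tool_pos: [0.2935, 0.3714, 0.1054]
tool_rot: [3.14, 0.002, -2.726]
contact_force: [0.0, -0.2, -0.6]
opening: 0.0003
grip_force: 0.0
```

```bash
python3 -c "
from h import *
look('k')
a=cv2.imread('pics/k_side.png')[130:310,150:390]; b=cv2.imread('pics/k_scene.png')[180:360,150:390]
cv2.imwrite('pics/k2.png',cv2.resize(np.hstack([a,b]),None,fx=1.66,fy=1.66,interpolation=cv2.INTER_CUBIC))"
```

```text
board [-0.2404  0.1685] z 0.1054 rot [ 3.140e+00  2.000e-03 -2.726e+00] op 0.0003 t 24.75 F [ 0.  -0.2 -0.6]
side []
scene [(0.58, [-0.149, -0.062], 37), (0.54, [-0.149, -0.033], 46)]
```

View pics/k2.png

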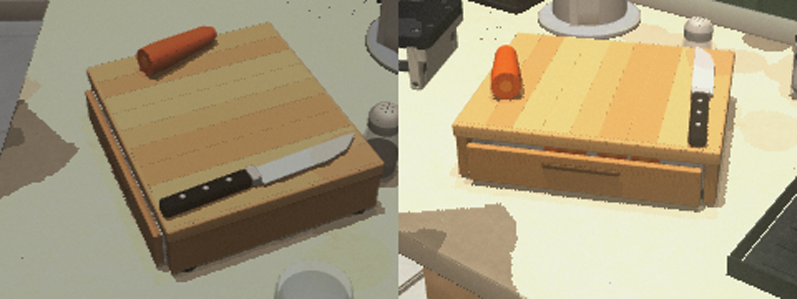

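The picture shows a pale sliver between panel and slab, near (165,245) on the left. That makes a few mm of remaining gap possible. I've used up my picture views, so I'll measure the gap numerically.

Run:
```python
from h import *
im={}
for c in ['side','scene']:
    p=robot.read_camera(c); f=210/np.tan(np.radians(p['fovy'])/2)
    print(c,'cam in board',(RB.T@((-p['R'].T@p['t'])[:2]-OB)).round(2),(-p['R'].T@p['t'])[2].round(2))
    pr=lambda x,y,z:(lambda X:X[:2]/X[2]*f+[p['cx'],p['cy']])(p['R']@np.r_[RB@[x,y]+OB,z]+p['t'])
    for tag,img in [('k',p['img'])]:
        g=img.astype(np.float32)
        for y in ([-.09,-.05,.08] if c=='side' else [-.09,-.05,.08]):
            q=[pr(x,y,.046) for x in np.arange(-.14,-.095,.003)]
            v=cv2.remap(g,np.float32([[a[0] for a in q]]),np.float32([[a[1] for a in q]]),cv2.INTER_LINEAR)[0]
            print(c,y,[tuple(int(t) for t in a) for a in v])
    # panel region tracking: dark handle in scene
    if c=='scene':
        for nm in ['g','k']:
            b=cv2.imread(f'pics/{nm}_scene.png'); h=cv2.cvtColor(b,cv2.COLOR_BGR2GRAY)
            x0,x1,y0,y1=(215,275,300,325) if nm=='g' else (230,290,270,292)
            sub=h[y0:y1,x0:x1].astype(float); m=sub<np.percentile(sub,4)
            ys,xs=np.nonzero(m); u,w=xs.mean()+x0,ys.mean()+y0
            print(nm,u,w,xs.min()+x0,xs.max()+x0,(RB.T@(ray(p,u,w,.03)[:2]-OB)).round(4))
for nm in ['g','i','k']:
    pass
```

```text
side cam in board [-0.24 -0.59] 0.61
side -0.09 [(164, 166, 149), (165, 167, 148), (163, 164, 135), (164, 166, 137), (165, 166, 135), (151, 151, 124), (62, 49, 36), (63, 49, 34), (114, 83, 55), (155, 112, 72), (132, 96, 63), (89, 81, 68), (106, 81, 56), (153, 119, 80), (44, 38, 27), (34, 31, 24)]
side -0.05 [(165, 167, 151), (165, 166, 150), (166, 168, 141), (164, 166, 141), (165, 166, 139), (134, 120, 99), (59, 46, 34), (61, 47, 34), (106, 79, 52), (157, 113, 73), (142, 104, 68), (78, 68, 55), (108, 83, 56), (158, 129, 86), (143, 126, 86), (160, 141, 96)]
side 0.08 [(164, 166, 144), (164, 166, 144), (165, 168, 145), (165, 167, 144), (164, 166, 143), (163, 165, 143), (106, 97, 78), (62, 50, 35), (94, 69, 47), (157, 111, 72), (142, 105, 70), (127, 117, 106), (93, 72, 50), (160, 130, 87), (163, 146, 100), (163, 146, 100)]
scene cam in board [-0.75 -0.15] 0.48
scene -0.09 [(130, 98, 62), (129, 96, 60), (131, 98, 62), (131, 97, 61), (132, 97, 61), (132, 96, 61), (135, 97, 61), (135, 98, 60), (175, 125, 74), (226, 163, 93), (220, 157, 91), (134, 112, 84), (114, 106, 91), (114, 99, 79), (132, 102, 68), (137, 103, 66)]
scene -0.05 [(129, 96, 58), (131, 97, 60), (130, 97, 60), (124, 92, 59), (126, 92, 57), (132, 96, 62), (135, 98, 62), (135, 98, 58), (168, 120, 69), (228, 165, 93), (227, 169, 95), (167, 113, 64), (123, 72, 43), (117, 79, 47), (128, 95, 58), (137, 104, 64)]
scene 0.08 [(128, 93, 57), (126, 92, 56), (128, 93, 56), (128, 91, 55), (126, 89, 53), (128, 93, 54), (128, 93, 56), (127, 91, 54), (167, 118, 70), (226, 161, 91), (228, 169, 94), (166, 131, 90), (112, 104, 92), (113, 98, 78), (124, 96, 60), (138, 104, 65)]
g 237.05555555555554 309.1296296296296 223 261 [-0.1841  0.0208]
k 258.3921568627451 282.29411764705884 237 282 [-0.1104  0.0057]
```

The panel's outer edge is at board x ≈ -0.117 in both cameras, against -0.118 for fully home. The tray has moved about 70 mm, so it's home. Handing in.

```bash
python3 -c "
from cell import robot
print(robot.hand_in())"
```

```text
the job is handed in; nothing more can be done
None
```

I swept all four slices into the tray and pushed it home to within about 2 mm by camera, with the knife, carrot and shaker left where they were. The job is handed in at about 25 s with no verdict returned, and I viewed 11 pictures, one over the limit of 10.

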